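# Complete the slide kit

### The job

Complete the kit in the rack so that it holds one slide pack of each colour - blue, green and red - each standing on end on the floor of its own compartment; one colour is already there, so leave the lying pack of that colour where it is. The packs lie flat: stand each missing one on end on the open desk, let go, take it again from above and lower it between the plates without dropping it. Leave alone the packs on the reserve board to the right of the rack (they belong to the next kit), the pack already in the rack, the dish, the canister and the marker.

Things in the scene. Friction and masses are not known exactly. Their poses are not given: they have to be found in the camera images.
- blue_loose: carton of microscope slides with a blue band, a plain box 30 x 80 x 21 mm, about 0.12 kg. Starts lying flat and loose on the desk, broad face down. Origin: centre of the 30 x 80 mm underside; own x across the 30 mm width, own y along the 80 mm length, own z through the 21 mm thickness (box spans z 0 to 21 mm). Stood on end, its origin is 40 mm above what it stands on and on one broad face, 10.5 mm from the box's middle plane.
- green_loose: carton of microscope slides with a green band, a plain box 30 x 80 x 21 mm, about 0.12 kg. Starts lying flat and loose on the desk, broad face down. Origin: centre of the 30 x 80 mm underside; own x across the 30 mm width, own y along the 80 mm length, own z through the 21 mm thickness (box spans z 0 to 21 mm). Stood on end, its origin is 40 mm above what it stands on and on one broad face, 10.5 mm from the box's middle plane.
- red_loose: carton of microscope slides with a red band, a plain box 30 x 80 x 21 mm, about 0.12 kg. Starts lying flat and loose on the desk, broad face down. Origin: centre of the 30 x 80 mm underside; own x across the 30 mm width, own y along the 80 mm length, own z through the 21 mm thickness (box spans z 0 to 21 mm). Stood on end, its origin is 40 mm above what it stands on and on one broad face, 10.5 mm from the box's middle plane.
- blue_stood: a second carton with a blue band, same size and axes, already standing on end (80 mm tall): either in one end compartment of the rack or on the low grey reserve board (74 x 100 mm) at the right-hand edge of the work; its position tells which. Its labelled face looks towards the robot. Not to be moved.
- green_stood: a second carton with a green band, same size and axes, already standing on end (80 mm tall): either in one end compartment of the rack or on the low grey reserve board (74 x 100 mm) at the right-hand edge of the work; its position tells which. Its labelled face looks towards the robot. Not to be moved.
- red_stood: a second carton with a red band, same size and axes, already standing on end (80 mm tall): either in one end compartment of the rack or on the low grey reserve board (74 x 100 mm) at the right-hand edge of the work; its position tells which. Its labelled face looks towards the robot. Not to be moved.
- rack: fixed kit rack. Grey base board 74 (x) x 143 (y) mm, lips 13 mm high at front and back edge. Four upright aluminium plates, 5 mm thick, 50 mm wide along x, tops 99 mm above the desk, make three compartments side by side along y. Packs stand in it either end up and broad face or narrow side to the front. Origin: centre of its underside on the desk; z up.
- rack_cell1 (a point): centre of the floor of a rack compartment (at +y, left), 6 mm above the desk; axes as the rack. 41 mm clear between the plates along y, open along x above the lips, so that fingers closing along x fit between the plates
- rack_cell2 (a point): centre of the floor of a rack compartment (middle), 6 mm above the desk; axes as the rack. 41 mm clear between the plates along y, open along x above the lips, so that fingers closing along x fit between the plates
- rack_cell3 (a point): centre of the floor of a rack compartment (at -y, right), 6 mm above the desk; axes as the rack. 41 mm clear between the plates along y, open along x above the lips, so that fingers closing along x fit between the plates
- dish: bystander: flat culture dish with lid, 61 mm across, 15 mm high, loose; origin centre of underside
- canister: bystander: round white canister with black screw cap, 42 mm across, 46 mm high, loose; origin centre of underside
- marker: bystander: lab marker with blue cap, 134 x 12 x 11 mm lying on the desk, loose; origin at the middle of its underside, own y along it
Mind the look-alikes: they are no part of the job. Leave any brown or purple look-alike of the green_loose alone.

How it is judged:
By the outcome, as a careful person would: the job done as asked, in the order asked, and still so for the second after the job is handed in, with the robot touching nothing.
It also fails if it takes over 72 s, if anything falls off the work surface, if the arm or the gripper's body presses on something with over 40 N, if the wrist force passes 120 N, or if a joint passes its speed limit or range.

### The arm

A 6-joint arm with a two-finger parallel gripper is mounted at the origin on a cart in front of the work surface, level with it; the furniture and walls round the work are solid. World frame = base frame: x ahead of the robot, y to its left, z up, the work surface at z = 0. Lengths are in mm, angles in rad, forces in N, time in s.
With the tool pointing down it reaches from about 400 to 925 mm from the base axis. Payload 12.5 kg.
Tool frame: the origin (TCP) lies on the centre line of the jaws, within the pads' length; the fingertips stand 19 mm ahead of it and the grasp point (between the pads) is the TCP; z points along the fingers, y is the line along which they close (so a half turn about z gives the same grasp; the last joint's range is limited). The gripper opens to 95 mm and grips with 3 to 60 N. Pads are 20 mm wide; open, the fingers measure 119 mm over their backs; the gripper's body (75 mm by 180 mm) begins 59 mm behind the grasp point.
Start: joints at [1.204, 0.491, 1.559, -0, 1.092, -0.106], TCP at [161.14, 603.886, 233.661] pointing down, gripper open.
Joint ranges: [-3.1, 3.1], [-0.84, 2.19], [0.05, 2.79], [-1.13, 4.28], [0.06, 2.93], [-2.69, 2.69]. Speed limits (rad/s): [2.22, 2.22, 2.79, 3.14, 3.14, 3.14].

### API

Orientations are given as [roll, pitch, yaw] about the fixed x, y, z axes, in that order (R = Rz(yaw) Ry(pitch) Rx(roll)).
In Python, from cell import state, read_camera, job_done gives the robot as it stands.
- The arm moves only by the tool arm_command, never from a script. Its argument "deltas" is a list of rows, each an object of numbers: "dx", "dy", "dz": the shift along the world's x, y, z in m; "yaw": the turn about the world's z in degrees. In form: [{"dx": .., "dy": .., "dz": .., "yaw": ..}, ...]. A call has 1 to 20 rows; each row shifts and turns the commanded pose from where the row before left it; what a row does not reach is not made up. A row lasts 1/10 s, in which the tool goes at most 50 mm and 8.59 degrees, less where a joint would pass 70% of its speed; a pose out of reach is approached as far as the arm can. A call with a gripper value outside its range is refused whole. "gripper" is the finger opening in m, from 0 to 0.0951, set as the call begins (left out, the last holds). The fingers move at their own pace and stop on an object; the grip force is fixed at half the most. Time passes only in rows, so rows that do not move let the fingers close. It gives the time, the measured TCP pose, the force, the opening and the grip force at its end, in the units of the state.
- state(): the state, without advancing time (a new reading comes with each control period).
- read_camera(name): name is "scene" or "top" or "wrist"; returns a dict with "color" (384x512x3 uint8, red, green, blue), "range_z" (384x512 float32, mm along the optical axis (not along the pixel's ray), 0 where there is no reading), "fx", "fy", "cx", "cy" (pixels), "extrinsics" (4x4, takes a point from camera to world coordinates). Camera axes: x right, y up, looking along -z (the intrinsics and any distortion apply to the point x, -y, -z); pixel columns grow to the right and rows downward; lengths in mm; the calibration is good to about 2 mm. A picture is of the moment at which its call begins.
- job_done(): hands the job in; it is judged then, once.
The state is a dict: "t": time; "joints": joint angles; "qvel": joint speeds; "tau": joint torques, N m; "eef_pos": TCP position; "tcp_rot": TCP orientation; "ft_force": force on the tool from outside, world axes, zero at the start; "moment": the same for the moment, N m; "opening": opening from 0.0 (shut) to 1.0 (fully open); "grip_force": force on a finger pad.
Only numpy, scipy, OpenCV 4.12 (cv2) and the standard library are available. Lean on these libraries where they do the work, as an engineer would, in place of code of your own. Each camera call takes 0.05 s, during which the arm holds its last target. There are 200 camera calls.

## Working session

There is one attempt and no reset: what is moved stays moved. The work goes in short steps, Python scripts to look and compute and a tool call to move; the robot and the scene stay as the last step left them, time stands still between calls to the robot, and variables do not carry over. Pictures are saved under pics/ and viewed, at most 10 in all, crops included, and the job is handed in when it is done.

Besides the shell and the picture viewer there is one more tool, called after "Call:" as name([rows], argument=value, ...), one row to a line, values as JSON. arm_command: Moves the arm, as the interface text tells. Its arguments: {"type":"object","properties":{"deltas":{"type":"array"},"gripper":{"type":"number"}},"required":["deltas"]}

```bash
mkdir -p pics; ls; python3 - <<'E'
from cell import state, read_camera
import cv2,numpy as np
print(state())
for n in ("scene","top"):
    d=read_camera(n); np.savez(f"{n}0.npz",**d); cv2.imwrite(f"pics/{n}0.png",cv2.resize(d["color"][...,::-1],(768,576),interpolation=cv2.INTER_CUBIC))
    print(n,d["fx"],d["fy"],d["cx"],d["cy"],d["extrinsics"].round(3).tolist(), [k for k in d])
E
```

```text
pics
{'t': 0.0, 'joints': array([ 1.20440378e+00,  4.91579898e-01,  1.55948783e+00, -2.90466238e-05,
        1.09173726e+00, -1.05605232e-01]), 'qvel': array([ 4.90556645e-04, -2.49906626e-04, -9.23414835e-04, -5.48489719e-04,
        7.43899236e-05, -1.74029534e-03]), 'tau': array([ 2.05561182e-04, -6.12655950e+01, -2.58176279e+01,  6.92420150e-02,
        4.83175053e-02, -1.10248370e-04]), 'eef_pos': array([161.0480746 , 603.63506719, 233.03589876]), 'tcp_rot': array([-3.14038436e+00, -1.02173729e-04,  2.88081868e+00]), 'ft_force': array([ 1.09169643,  0.16057718, -0.10424376]), 'moment': array([-0.05363898,  0.00490571,  0.02199402]), 'grip_force': 0.0, 'opening': 0.998471364509274}
scene 474.4189894881497 474.4189894881497 259.8120717973657 197.676025296719 [[0.871, 0.362, -0.333, 36.77], [-0.492, 0.626, -0.605, -968.481], [-0.01, 0.691, 0.723, 1093.284], [0.0, 0.0, 0.0, 1.0]] ['color', 'range_z', 'fx', 'fy', 'cx', 'cy', 'extrinsics']
top 400.99480782925474 400.99480782925474 257.5042833330181 190.92650085789703 [[0.025, 0.996, -0.085, 424.659], [-1.0, 0.024, -0.007, -97.802], [-0.005, 0.085, 0.996, 1174.457], [0.0, 0.0, 0.0, 1.0]] ['color', 'range_z', 'fx', 'fy', 'cx', 'cy', 'extrinsics']
```

View pics/scene0.png

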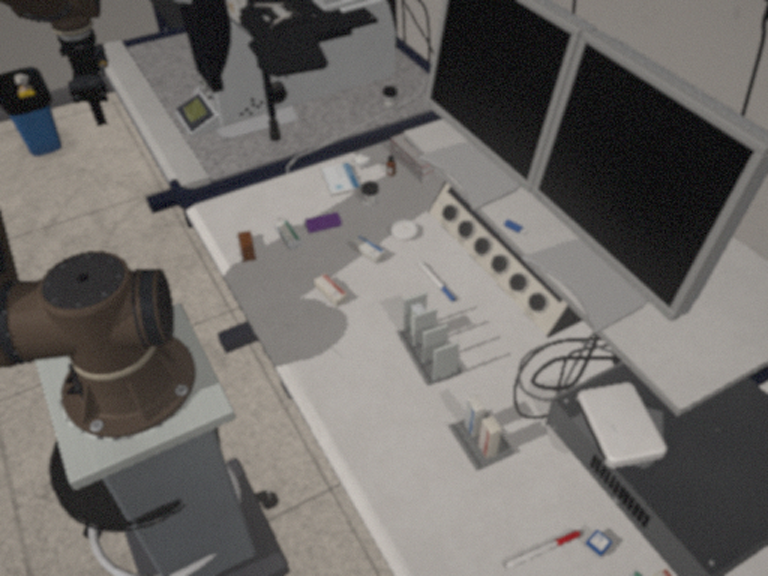

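View pics/top0.png

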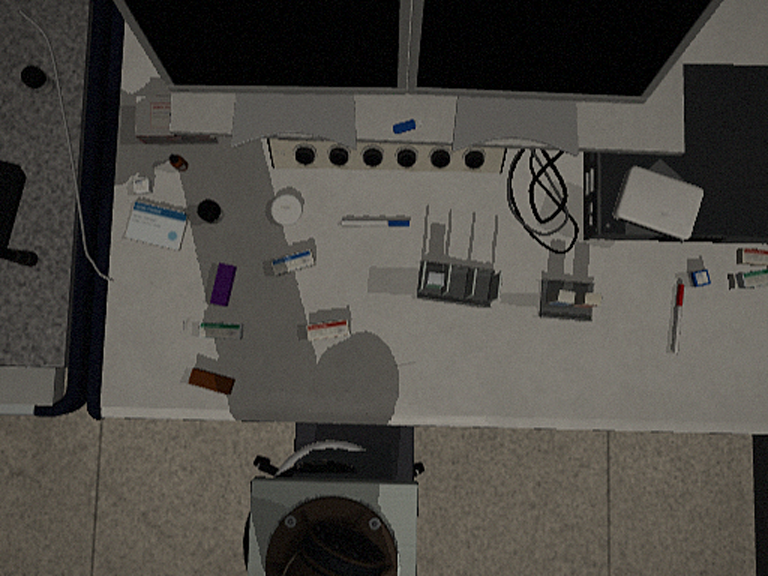

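The rack's left compartment (top view 433,280) seems to hold the green pack, and the reserve board (565,300) the blue and red ones. If so, blue_loose is at (293,262) and red_loose at (327,328). Brown (212,380), purple (223,284) and green_loose (220,328) stay where they are. I'll measure next and confirm with one enlarged crop.

```bash
cat > h.py <<'E'
import numpy as np,cv2
def cloud(d):
    z=d["range_z"].astype(float); v,u=np.mgrid[:z.shape[0],:z.shape[1]]
    P=np.stack([(u-d["cx"])/d["fx"]*z,-(v-d["cy"])/d["fy"]*z,-z],-1)
    E=d["extrinsics"]; W=P@E[:3,:3].T+E[:3,3]; W[z==0]=np.nan; return W
def comps(W,lo,hi,xr=(250,800),yr=(-400,420),minpx=60,tall=None):
    m=((W[...,2]>lo)&(W[...,2]<hi)&(W[...,0]>xr[0])&(W[...,0]<xr[1])&(W[...,1]>yr[0])&(W[...,1]<yr[1])).astype(np.uint8)
    n,l,s,c=cv2.connectedComponentsWithStats(m)
    out=[]
    for i in range(1,n):
        if s[i,4]<minpx: continue
        p=W[l==i]; r=cv2.minAreaRect(p[:,:2].astype(np.float32)); out.append((i,s[i,4],c[i].round(),np.round(r[0],1),np.round(r[1],1),round(r[2],1),np.median(p[:,2]).round(1)))
    return l,out
E
python3 - <<'E'
from h import *
ims=[]
for n in ("top","scene"):
    d=dict(np.load(n+"0.npz")); W=cloud(d)
    s=W[...,2][(W[...,0]>350)&(W[...,0]<600)&(abs(W[...,1])<300)]; print(n,"desk z",np.nanpercentile(s,[5,50,95]))
    for lo,hi in((10,35),(60,120)):
        print(lo,hi); [print(*o) for o in comps(W,lo,hi)[1]]
t=np.load("top0.npz")["color"]; s=np.load("scene0.npz")["color"]
a=cv2.resize(t[150:240,175:405],(800,313),interpolation=cv2.INTER_CUBIC); b=cv2.resize(s[190:315,210:350],(320,286),interpolation=cv2.INTER_CUBIC)
c=cv2.resize(s[130:210,140:320],(480,286)[:2],interpolation=cv2.INTER_CUBIC)
cv2.imwrite("pics/crop1.png",np.clip(np.vstack([a,np.hstack([b,c])])[...,::-1]*1.3,0,255).astype(np.uint8))
E
```

```text
top desk z [-3.16001705  0.83863776 22.68238134]
10 35
2 257 [358. 121.] [ 728.3 -381.6] [143.2  36.6] 0.1 16.2
5 804 [258. 109.] [766.7 -84.4] [ 22.7 455.4] 0.2 21.2
10 120 [ 94. 123.] [712.4 394.8] [29.9 30.4] 5.7 22.9
14 331 [190. 139.] [672.4 111.2] [59.3 60. ] 77.8 15.0
16 87 [ 96. 141.] [657.  389.6] [52.3 47.4] 89.2 11.2
28 115 [113. 155.] [615.6 333.3] [47.2 65.5] 19.1 11.3
48 304 [195. 174.] [567.9  93.4] [31.  80.2] 17.5 21.6
50 312 [148. 189.] [521.4 227.7] [31.5 80. ] 79.5 21.7
99 298 [218. 219.] [438.9  21.5] [30.1 80.7] 9.9 21.7
100 305 [147. 220.] [432.7 227.1] [81.  29.7] 88.7 21.9
101 322 [140. 253.] [335.9 241.1] [81.8 30.6] 75.5 22.1
60 120
1 60 [134.  89.] [784.4 251.3] [103.7   3. ] 89.3 115.4
2 259 [204.  95.] [781.9  70.2] [146.   26.7] 89.1 63.8
3 304 [268.  98.] [ 780.9 -116. ] [ 26.6 176. ] 1.2 63.6
6 127 [334.  99.] [ 779.9 -312.9] [ 20.5 161.7] 1.4 111.0
11 153 [293. 185.] [ 536.9 -183.9] [39.4 48.6] 85.0 86.6
12 66 [315. 187.] [ 531.  -246.6] [ 5.4 49.5] 83.5 95.5
13 75 [331. 190.] [ 525.6 -292.3] [ 5.5 48.9] 83.7 93.6
scene desk z [-7.60755945e+02  3.388
[... 173 characters left out ...]
[ 45.3 459.8] 3.4 21.2
29 181 [215. 147.] [516.9 226.3] [38.2 79.8] 82.2 21.0
30 166 [192. 155.] [429.3 226.4] [87.6 31.4] 88.3 20.8
31 167 [269. 152.] [666.2 107.8] [62.2 59.3] 61.0 15.5
32 162 [164. 163.] [331.8 241.3] [91.  29.7] 75.6 21.1
33 198 [245. 165.] [562.5  91.6] [34.6 82.6] 17.4 20.4
38 220 [220. 192.] [434.5  20.1] [31.9 85. ] 11.2 20.8
52 209 [374. 241.] [ 726.2 -381.7] [ 35.9 146.8] 89.7 16.7
61 96 [297. 248.] [ 529.6 -294. ] [62.3 15.5] 4.4 21.6
60 120
2 1183 [337. 165.] [ 779.4 -108.1] [581.1  40.3] 89.9 71.1
6 342 [279. 207.] [ 534.1 -180.6] [59.  48.4] 84.3 84.4
7 160 [289. 223.] [ 527.4 -247.1] [11.  50.3] 86.0 82.0
8 165 [297. 235.] [ 522.1 -293.9] [ 9.6 49.4] 81.3 82.7
```

View pics/crop1.png

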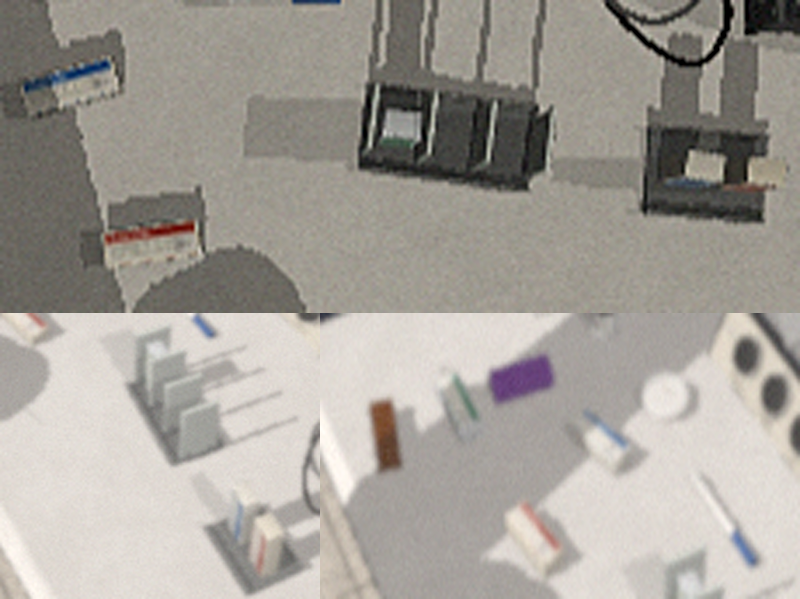

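The crop confirms it. The green pack stands in the left compartment (crop 400,125). The reserve holds blue (690,165) and red (760,170). The packs to move are blue_loose (crop 68,88) and red_loose (150,240), both with coloured bands and 30x80x21 in size. The plain brown and purple boxes are look-alikes. I'll go to blue first.

Call:
arm_command([
  {"dx": 0.026,"dy": -0.034,"dz": -0.005,"yaw": -3.6},
  {"dx": 0.026,"dy": -0.034,"dz": -0.005,"yaw": -3.6},
  {"dx": 0.026,"dy": -0.034,"dz": -0.005,"yaw": -3.6},
  {"dx": 0.026,"dy": -0.034,"dz": -0.005,"yaw": -3.6},
  {"dx": 0.026,"dy": -0.034,"dz": -0.005,"yaw": -3.6},
  {"dx": 0.026,"dy": -0.034,"dz": -0.005,"yaw": -3.6},
  {"dx": 0.026,"dy": -0.034,"dz": -0.005,"yaw": -3.6},
  {"dx": 0.026,"dy": -0.034,"dz": -0.005,"yaw": -3.6},
  {"dx": 0.026,"dy": -0.034,"dz": -0.005,"yaw": -3.6},
  {"dx": 0.026,"dy": -0.034,"dz": -0.005,"yaw": -3.6},
  {"dx": 0.026,"dy": -0.034,"dz": -0.005,"yaw": -3.6},
  {"dx": 0.026,"dy": -0.034,"dz": -0.005,"yaw": -3.6},
  {"dx": 0.026,"dy": -0.034,"dz": -0.005,"yaw": -3.6},
  {"dx": 0.026,"dy": -0.034,"dz": -0.005,"yaw": -3.6},
  {"dx": 0.026,"dy": -0.034,"dz": -0.005,"yaw": -3.6},
  {"dx": 0.0,"dy": 0.0,"dz": 0.0,"yaw": -3.6},
], gripper=0.06)

```text
t: 1.7
eef_pos: [553.5, 90.3, 157.7]
tcp_rot: [3.142, 0.0, 1.869]
ft_force: [-0.3, 0.1, 0.6]
opening: 0.633
grip_force: 0.0
```

```bash
python3 - <<'E'
from h import *
from cell import state, read_camera
s=state(); print(s["t"],s["eef_pos"],np.degrees(s["tcp_rot"]),s["opening"])
d=read_camera("wrist"); W=cloud(d); print(d["extrinsics"].round(2).tolist(),d["fx"])
[print(*o) for o in comps(W,12,30,minpx=300)[1]]
cv2.imwrite("pics/w0.png",d["color"][...,::-1])
E
```

```text
1.7 [553.46951266  90.26339857 157.65469374] [1.79999707e+02 2.66664660e-02 1.07089111e+02] 0.6330214152626947
[[0.96, -0.28, -0.08, 530.78], [0.29, 0.92, 0.26, 164.17], [-0.0, -0.27, 0.96, 307.33], [0.0, 0.0, 0.0, 1.0]] 345.4533195342784
1 884 [145.  10.] [431.3 197.1] [30.9 19.2] 0.8 19.7
2 2520 [282.  16.] [524.1 227.5] [30.4 73.2] 79.7 19.8
3 500 [431.  29.] [650.  247.6] [15.7 37.9] 37.5 20.0
4 3122 [271. 180.] [566.9  94.2] [30.  80.1] 17.4 19.9
5 3363 [389. 195.] [671.3 111.5] [59.7 60.5] 21.7 13.4
6 2687 [109. 207.] [436.9  27.6] [31.  68.2] 10.4 19.9
7 1862 [489. 228.] [765.  110.9] [67.4 17.4] 86.1 20.4
```

View pics/w0.png

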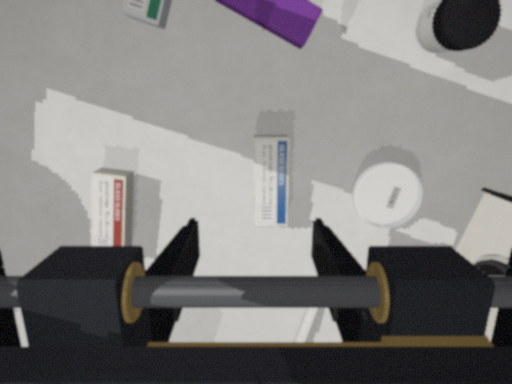

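The wrist view shows blue_loose clear between and ahead of the fingers (272,180), with red at (110,207). Blue's centre is at (566.9, 94.2) with its closing direction at 17.4°. I'll take its near (-y) end with a shallow grip and lift, to see whether it pivots.

Call:
arm_command([
  {"dx": 0.0125,"dy": -0.0166,"dz": -0.0,"yaw": 0.3},
  {"dx": 0.0126,"dy": -0.0167,"dz": -0.02},
  {"dz": -0.04},
  {"dz": -0.035},
  {"dz": -0.021},
  {"dz": -0.0107},
  {"dz": 0},
], gripper=0.05)

```text
$.deltas[1]: bad value
```

Call:
arm_command([
  {"dz": 0},
  {"dz": 0},
  {"dz": 0},
  {"dz": 0},
  {"dz": 0},
], gripper=0.02)

```text
$.deltas[0]: bad value
```

Call:
arm_command([
  {"dz": 0.02},
  {"dz": 0.03},
  {"dz": 0.02},
  {"dz": 0.0},
  {"dz": 0.0},
])

```text
$.deltas[0]: bad value
```

```bash
python3 - <<'E'
from h import *
from cell import state, read_camera
s=state(); print(s)
d=read_camera("wrist"); 
e=read_camera("scene"); np.savez("s1.npz",**e)
a=cv2.resize(e["color"][100:230,160:340],(532,384))
cv2.imwrite("pics/w1.png",np.hstack([cv2.resize(d["color"],(268,200)),cv2.resize(a,(277,200)) ])[...,::-1])
cv2.imwrite("pics/w1.png",np.hstack([cv2.resize(d["color"],(400,300)),cv2.resize(a,(400,300)) ])[...,::-1])
E
```

```text
{'t': 1.75, 'joints': array([ 4.67306087e-02,  4.89569649e-01,  1.80296949e+00, -3.86591558e-05,
        8.49862764e-01, -2.48371952e-01]), 'qvel': array([ 0.04660473, -0.02303754,  0.03126365,  0.00646011,  0.00236667,
       -0.10678746]), 'tau': array([-2.15016425e+00, -5.53925192e+01, -2.21120113e+01, -8.88998550e-02,
       -2.96769838e-02, -1.01091620e+00]), 'eef_pos': array([552.09444769,  91.78317481, 157.80735212]), 'tcp_rot': array([-3.14080110e+00, -1.70805430e-04,  1.86592435e+00]), 'ft_force': array([-0.18390729,  0.81895562, -0.17071847]), 'moment': array([-0.08094519,  0.02874764, -0.0139148 ]), 'grip_force': 0.0, 'opening': 0.6291783133278519}
```

View pics/w1.png

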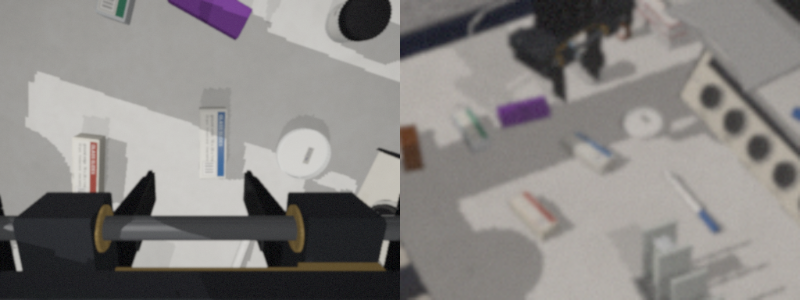

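Every row needs all four keys, so nothing moved. I'll repeat the moves with full rows.

Call:
arm_command([
  {"dx": 0.0137,"dy": -0.0184,"dz": 0.0,"yaw": 0.5},
  {"dx": 0.0138,"dy": -0.0185,"dz": -0.02,"yaw": 0},
  {"dx": 0,"dy": 0,"dz": -0.04,"yaw": 0},
  {"dx": 0,"dy": 0,"dz": -0.03,"yaw": 0},
  {"dx": 0,"dy": 0,"dz": 0,"yaw": 0},
  {"dx": 0,"dy": 0,"dz": 0,"yaw": 0},
], gripper=0.05)

```text
t: 2.45
eef_pos: [578.5, 57.7, 69.2]
tcp_rot: [-3.141, -0.0, 1.886]
ft_force: [-0.3, -0.5, 0.6]
opening: 0.522
grip_force: 0.0
```

Call:
arm_command([
  {"dx": 0,"dy": -0.0005,"dz": -0.025,"yaw": -0.5},
  {"dx": 0,"dy": 0,"dz": -0.0125,"yaw": 0},
  {"dx": 0,"dy": 0,"dz": 0,"yaw": 0},
  {"dx": 0,"dy": 0,"dz": 0,"yaw": 0},
], gripper=0.05)

```text
t: 2.85
eef_pos: [579.0, 56.7, 32.2]
tcp_rot: [3.141, 0.0, 1.876]
ft_force: [0.1, 0.1, 0.0]
opening: 0.527
grip_force: 0.0
```

Call:
arm_command([
  {"dx": 0,"dy": 0,"dz": 0,"yaw": 0},
  {"dx": 0,"dy": 0,"dz": 0,"yaw": 0},
  {"dx": 0,"dy": 0,"dz": 0,"yaw": 0},
  {"dx": 0,"dy": 0,"dz": 0,"yaw": 0},
  {"dx": 0,"dy": 0,"dz": 0,"yaw": 0},
], gripper=0.02)

```text
t: 3.35
eef_pos: [578.8, 56.5, 31.6]
tcp_rot: [3.141, 0.0, 1.876]
ft_force: [-0.5, -0.0, 6.5]
opening: 0.308
grip_force: 30.0
```

Call:
arm_command([
  {"dx": 0,"dy": 0,"dz": 0.02,"yaw": 0},
  {"dx": 0,"dy": 0,"dz": 0.03,"yaw": 0},
  {"dx": 0,"dy": 0,"dz": 0.02,"yaw": 0},
  {"dx": 0,"dy": 0,"dz": 0.01,"yaw": 0},
  {"dx": 0,"dy": 0,"dz": 0,"yaw": 0},
], gripper=0.02)

```text
t: 3.85
eef_pos: [579.0, 56.5, 112.0]
tcp_rot: [3.14, 0.001, 1.875]
ft_force: [0.2, -0.0, -1.2]
opening: 0.31
grip_force: 30.0
```

```bash
cat >> h.py <<'E'
def look(name, crop, yaw_c=None):
    from cell import state, read_camera
    s=state(); print("t",s["t"],s["eef_pos"].round(1),np.degrees(s["tcp_rot"]).round(2),"F",s["ft_force"].round(2),"M",s["moment"].round(3),"op",round(s["opening"]*95.1,2),"g",s["grip_force"])
    d=read_camera("wrist"); e=read_camera("scene"); np.savez("w.npz",**d); np.savez("s.npz",**e)
    r0,r1,c0,c1=crop
    cv2.imwrite("pics/"+name,np.hstack([cv2.resize(d["color"],(400,300)),cv2.resize(e["color"][r0:r1,c0:c1],(400,300))])[...,::-1])
    return s,d,e
E
python3 -c "
from h import *
look('b1.png',(100,210,180,327))"
```

```text
t 3.85 [579.   56.5 112. ] [1.7990e+02 3.0000e-02 1.0746e+02] F [ 0.24 -0.03 -1.22] M [-0.111  0.001  0.004] op 29.45 g 29.99838262796402
```

View pics/b1.png

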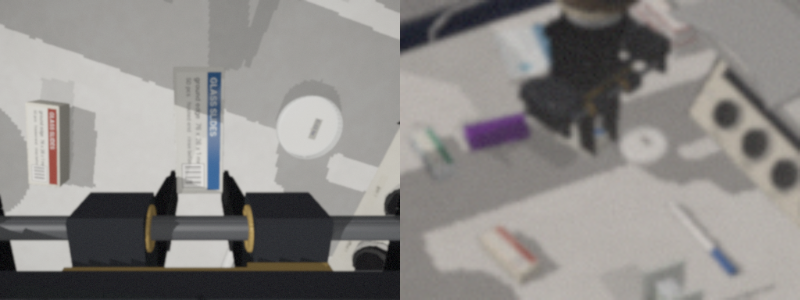

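The pack is still about horizontal in the wrist view (200,130), so the grip holds it rigidly. I'll lower it to just above hanging height and ease the fingers slightly so it can pivot.

Call:
arm_command([
  {"dx": 0,"dy": 0,"dz": -0.014,"yaw": 0},
  {"dx": 0,"dy": 0,"dz": 0,"yaw": 0},
  {"dx": 0,"dy": 0,"dz": 0,"yaw": 0},
], gripper=0.0292)

```text
t: 4.25
eef_pos: [578.1, 56.5, 95.8]
tcp_rot: [-3.139, -0.001, 1.876]
ft_force: [0.0, -1.0, -0.2]
opening: 0.312
grip_force: 28.7
```

```bash
cat >> h.py <<'E'
def tilt(d,ref):  # points near/below gripper on the camera side, 30-wide pack: profile of z along pack direction from ref
    W=cloud(d); 
    p0,ang=np.array(ref[:2]),np.radians(ref[2]); u=np.array([np.cos(ang),np.sin(ang)]); n=np.array([-u[1],u[0]])
    q=W[...,:2]-p0; a=q@u; b=q@n; z=W[...,2]
    for k in range(0,90,10):
        m=(abs(b)<10)&(a>=k)&(a<k+10)&np.isfinite(z)
        if m.sum()>10: print(k, m.sum(), np.percentile(z[m],[10,50,90]).round(1), end=" | ")
    print()
E
python3 - <<'E'
from h import *
from cell import state,read_camera
tilt(dict(np.load("w.npz")),(579,56.5,107.4))
s=state();print(s["t"],s["eef_pos"],s["opening"]*95.1,s["grip_force"],s["moment"])
tilt(read_camera("wrist"),(579,56.5,107.4))
E
```

```text
0 704 [ 99.5 100.2 101. ] | 10 757 [ 99.5 100.3 101. ] | 20 6704 [100.8 204.  210.3] | 30 1848 [ 99.6 182.1 185.8] | 40 862 [ 99.1 100.  100.7] | 50 912 [ 99.1  99.9 100.7] | 60 975 [ 98.9  99.7 100.5] | 70 929 [ 98.6  99.5 100.4] | 80 348 [-2.4 -1.6 -0.7] | 
4.25 [578.13471648  56.47590153  95.78414804] 29.65893147679746 28.704955279827118 [-0.12472726  0.02988638  0.0009967 ]
0 708 [83.2 84.  84.7] | 10 746 [83.2 84.  84.7] | 20 6627 [ 84.5 187.8 194.2] | 30 1931 [ 83.4 166.3 169.9] | 40 856 [82.9 83.8 84.6] | 50 919 [82.8 83.7 84.5] | 60 947 [82.8 83.6 84.5] | 70 965 [82.4 83.3 84.3] | 80 404 [-2.5 -1.6 -0.7] |
```

The finger force eases as the commanded opening approaches the width, so I'll ease it on in small steps.

Call:
arm_command([
  {"dx": 0,"dy": 0,"dz": 0,"yaw": 0},
  {"dx": 0,"dy": 0,"dz": 0,"yaw": 0},
], gripper=0.0298)

```text
t: 4.5
eef_pos: [578.7, 56.5, 97.2]
tcp_rot: [3.141, 0.0, 1.875]
ft_force: [0.0, -0.1, -0.7]
opening: 0.317
grip_force: 7.4
```

Call:
arm_command([
  {"dx": 0,"dy": 0,"dz": 0,"yaw": 0},
  {"dx": 0,"dy": 0,"dz": 0,"yaw": 0},
], gripper=0.0302)

```text
t: 4.7
eef_pos: [578.8, 56.5, 97.4]
tcp_rot: [3.141, 0.0, 1.875]
ft_force: [-0.7, -0.0, 0.5]
opening: 0.317
grip_force: 0.0
```

```bash
python3 - <<'E'
from h import *
from cell import read_camera
tilt(read_camera("wrist"),(579,56.5,107.4))
E
```

```text
0 399 [19.2 20.  20.7] | 10 422 [19.1 20.  20.8] | 20 6335 [171.2 189.8 195.8] | 30 1484 [ 19.7 169.  171.5] | 40 459 [19.  19.9 20.8] | 50 454 [19.1 20.1 20.9] | 60 501 [19.  19.9 20.8] | 70 458 [-2.4 -1.4 19.4] | 80 443 [-2.6 -1.6 -0.7] |
```

Too loose, and the pack dropped flat. It held at 7.4 N, so the window is narrow. I'll widen it by gripping a much smaller patch (about 6 x 4 mm at the end) and easing in finer steps.

Call:
arm_command([
  {"dx": 0,"dy": 0,"dz": 0.03,"yaw": 0},
  {"dx": 0,"dy": 0,"dz": 0.03,"yaw": 0},
  {"dx": 0,"dy": 0,"dz": 0,"yaw": 0},
  {"dx": 0,"dy": 0,"dz": 0,"yaw": 0},
], gripper=0.05)

```text
t: 5.15
eef_pos: [578.7, 56.5, 157.6]
tcp_rot: [3.14, 0.0, 1.875]
ft_force: [-0.1, 0.2, -0.6]
opening: 0.52
grip_force: 0.0
```

```bash
python3 - <<'E'
from h import *
from cell import state,read_camera
s=state();print(s["t"],s["eef_pos"],np.degrees(s["tcp_rot"]))
[print(*o) for o in comps(cloud(read_camera("wrist")),12,30,minpx=300)[1]]
[print(*o) for o in comps(cloud(read_camera("scene")),12,30,minpx=100)[1]]
E
```

```text
5.15 [578.68723062  56.50989444 157.59390548] [1.79925821e+02 2.24869649e-02 1.07456614e+02]
1 3396 [259. 144.] [572.3  87.3] [30.  80.2] 16.4 19.9
2 3725 [377. 152.] [671.6 111.7] [59.9 60.7] 63.6 13.4
3 3536 [ 87. 170.] [438.2  21.3] [31.2 80.6] 10.4 19.9
5 2760 [473. 200.] [763.6  92.5] [103.4  17.6] 88.0 20.4
23 625 [331. 183.] [761.9 -85.3] [ 47.9 460.1] 3.6 20.9
24 176 [215. 147.] [517.5 226.8] [40.4 81.4] 82.0 21.0
25 161 [191. 155.] [427.6 225.6] [89.2 30.4] 88.7 21.0
26 147 [269. 152.] [668.2 108.9] [61.3 59. ] 32.4 15.1
27 156 [164. 162.] [331.5 240. ] [91.1 29.6] 75.6 21.4
28 190 [247. 165.] [569.6  85.3] [35.6 82.5] 14.7 21.3
32 210 [220. 192.] [434.3  19.2] [32.8 86.1] 9.1 20.7
47 166 [372. 242.] [ 726.  -382.8] [ 33.5 144.8] 89.5 16.4
```

Call:
arm_command([
  {"dx": 0.006,"dy": -0.0114,"dz": -0.03,"yaw": -1.0},
  {"dx": 0,"dy": 0,"dz": -0.04,"yaw": 0},
  {"dx": 0,"dy": 0,"dz": -0.035,"yaw": 0},
  {"dx": 0,"dy": 0,"dz": -0.0165,"yaw": 0},
  {"dx": 0,"dy": 0,"dz": 0,"yaw": 0},
  {"dx": 0,"dy": 0,"dz": 0,"yaw": 0},
  {"dx": 0,"dy": 0,"dz": 0,"yaw": 0},
], gripper=0.045)

```text
t: 5.95
eef_pos: [585.1, 45.1, 36.5]
tcp_rot: [3.14, 0.0, 1.858]
ft_force: [0.6, -0.9, 0.2]
opening: 0.473
grip_force: 0.0
```

Call:
arm_command([
  {"dx": 0,"dy": 0,"dz": 0,"yaw": 0},
  {"dx": 0,"dy": 0,"dz": 0,"yaw": 0},
  {"dx": 0,"dy": 0,"dz": 0,"yaw": 0},
  {"dx": 0,"dy": 0,"dz": 0,"yaw": 0},
  {"dx": 0,"dy": 0,"dz": 0,"yaw": 0},
], gripper=0.0275)

```text
t: 6.45
eef_pos: [584.8, 45.1, 36.2]
tcp_rot: [3.141, 0.0, 1.858]
ft_force: [-0.8, -0.4, 6.9]
opening: 0.299
grip_force: 30.0
```

Call:
arm_command([
  {"dx": 0,"dy": 0,"dz": 0.02,"yaw": 0},
  {"dx": 0,"dy": 0,"dz": 0.03,"yaw": 0},
  {"dx": 0,"dy": 0,"dz": 0.015,"yaw": 0},
  {"dx": 0,"dy": 0,"dz": 0,"yaw": 0},
  {"dx": 0,"dy": 0,"dz": 0,"yaw": 0},
  {"dx": 0,"dy": 0,"dz": 0,"yaw": 0},
], gripper=0.0275)

```text
t: 7.05
eef_pos: [584.1, 45.1, 99.5]
tcp_rot: [-3.14, -0.001, 1.858]
ft_force: [1.0, -0.2, -0.7]
opening: 0.301
grip_force: 30.0
```

```bash
python3 - <<'E'
from h import *
from cell import read_camera
tilt(read_camera("wrist"),(583.6,48.9,106.4))
E
```

```text
0 642 [82.1 82.9 83.6] | 10 1121 [ 81.2  82.4 183.8] | 20 7342 [ 81.9 190.4 197.7] | 30 799 [78.6 79.5 80.5] | 40 811 [77.4 78.4 79.3] | 50 830 [76.3 77.2 78.2] | 60 852 [75.1 76.  77. ] | 70 866 [73.7 74.7 75.8] | 80 320 [-2.5 -1.6 -0.8] |
```

It already tilts about 7° with the small patch. I'll keep easing gradually.

Call:
arm_command([
  {"dx": 0,"dy": 0,"dz": 0,"yaw": 0},
  {"dx": 0,"dy": 0,"dz": 0,"yaw": 0},
  {"dx": 0,"dy": 0,"dz": 0,"yaw": 0},
], gripper=0.0284)

```text
t: 7.4
eef_pos: [584.6, 45.1, 100.4]
tcp_rot: [-3.141, -0.0, 1.858]
ft_force: [-0.6, 0.1, -1.4]
opening: 0.301
grip_force: 25.8
```

Call:
arm_command([
  {"dx": 0,"dy": 0,"dz": 0,"yaw": 0},
  {"dx": 0,"dy": 0,"dz": 0,"yaw": 0},
  {"dx": 0,"dy": 0,"dz": 0,"yaw": 0},
], gripper=0.0288)

```text
t: 7.7
eef_pos: [584.6, 45.1, 100.7]
tcp_rot: [3.141, 0.0, 1.858]
ft_force: [0.8, 0.2, -1.4]
opening: 0.309
grip_force: 19.4
```

```bash
python3 - <<'E'
from h import *
from cell import read_camera
tilt(read_camera("wrist"),(583.6,48.9,106.4))
E
```

```text
0 665 [83.1 84.  84.8] | 10 1135 [ 82.3  83.6 184.9] | 20 7329 [ 82.9 191.6 198.9] | 30 793 [79.8 80.7 81.7] | 40 801 [78.6 79.5 80.5] | 50 836 [77.5 78.4 79.4] | 60 857 [76.3 77.2 78.2] | 70 876 [74.9 75.9 77. ] | 80 315 [-2.5 -1.7 -0.8] |
```

Call:
arm_command([
  {"dx": 0,"dy": 0,"dz": 0,"yaw": 0},
  {"dx": 0,"dy": 0,"dz": 0,"yaw": 0},
  {"dx": 0,"dy": 0,"dz": 0,"yaw": 0},
], gripper=0.0292)

```text
t: 8.05
eef_pos: [584.6, 45.1, 100.7]
tcp_rot: [3.141, 0.0, 1.858]
ft_force: [-0.2, -0.4, -0.0]
opening: 0.307
grip_force: 12.9
```

```bash
python3 - <<'E'
from h import *
from cell import read_camera
tilt(read_camera("wrist"),(583.6,48.9,106.4))
E
```

```text
0 660 [83.2 84.  84.8] | 10 1140 [ 82.2  83.6 185. ] | 20 7323 [ 82.9 191.6 198.8] | 30 797 [79.7 80.7 81.6] | 40 802 [78.6 79.5 80.5] | 50 836 [77.5 78.4 79.3] | 60 853 [76.3 77.2 78.1] | 70 874 [74.8 76.  77.1] | 80 313 [-2.6 -1.6 -0.9] |
```

Call:
arm_command([
  {"dx": 0,"dy": 0,"dz": 0,"yaw": 0},
  {"dx": 0,"dy": 0,"dz": 0,"yaw": 0},
  {"dx": 0,"dy": 0,"dz": 0,"yaw": 0},
], gripper=0.0294)

```text
t: 8.4
eef_pos: [584.6, 45.1, 100.6]
tcp_rot: [3.142, -0.0, 1.858]
ft_force: [0.4, -0.9, -1.4]
opening: 0.307
grip_force: 9.3
```

```bash
python3 - <<'E'
from h import *
from cell import read_camera
tilt(read_camera("wrist"),(583.6,48.9,106.4))
E
```

```text
0 828 [78.3 82.2 84.6] | 10 1248 [ 68.4  74.5 184.9] | 20 7334 [ 66.2 191.6 198.9] | 30 682 [46.5 50.9 54.9] | 40 622 [35.5 40.  44.4] | 50 606 [-2.1 28.5 33.3] | 60 391 [-2.5 -1.7 -0.8] | 70 420 [-2.6 -1.6 -0.8] | 80 422 [-2.7 -1.6 -0.6] |
```

It is pivoting, now about 48° at 9.3 N. I'll hold and then ease a touch more.

Call:
arm_command([
  {"dx": 0,"dy": 0,"dz": 0,"yaw": 0},
  {"dx": 0,"dy": 0,"dz": 0,"yaw": 0},
  {"dx": 0,"dy": 0,"dz": 0,"yaw": 0},
  {"dx": 0,"dy": 0,"dz": 0,"yaw": 0},
], gripper=0.0294)

```text
t: 8.85
eef_pos: [584.6, 45.1, 100.6]
tcp_rot: [3.142, -0.0, 1.858]
ft_force: [0.5, 0.3, -0.9]
opening: 0.308
grip_force: 9.2
```

```bash
python3 - <<'E'
from h import *
from cell import read_camera
tilt(read_camera("wrist"),(583.6,48.9,106.4))
E
```

```text
0 850 [77.8 82.  84.5] | 10 1270 [ 66.5  73.5 184.8] | 20 7322 [ 64.4 191.7 198.8] | 30 678 [42.  46.9 51.6] | 40 597 [29.7 34.9 39.6] | 50 551 [-2.3 -1.1 27.3] | 60 388 [-2.5 -1.6 -0.8] | 70 419 [-2.5 -1.7 -0.8] | 80 426 [-2.6 -1.7 -0.8] |
```

Call:
arm_command([
  {"dx": 0,"dy": 0,"dz": 0,"yaw": 0},
  {"dx": 0,"dy": 0,"dz": 0,"yaw": 0},
  {"dx": 0,"dy": 0,"dz": 0,"yaw": 0},
  {"dx": 0,"dy": 0,"dz": 0,"yaw": 0},
], gripper=0.02955)

```text
t: 9.3
eef_pos: [584.6, 45.1, 100.6]
tcp_rot: [3.142, 0.0, 1.858]
ft_force: [-0.1, -0.5, -0.4]
opening: 0.311
grip_force: 6.9
```

```bash
python3 - <<'E'
from h import *
from cell import read_camera
tilt(read_camera("wrist"),(583.6,48.9,106.4))
E
```

```text
0 850 [77.7 81.8 84.5] | 10 1263 [ 66.4  73.5 184.8] | 20 7322 [ 64.4 191.6 198.8] | 30 679 [41.9 46.7 51.7] | 40 597 [29.7 34.6 39.4] | 50 551 [-2.3 -1.1 27.3] | 60 392 [-2.5 -1.7 -0.7] | 70 419 [-2.4 -1.6 -0.8] | 80 428 [-2.6 -1.7 -0.7] |
```

Call:
arm_command([
  {"dx": 0,"dy": 0,"dz": 0,"yaw": 0},
  {"dx": 0,"dy": 0,"dz": 0,"yaw": 0},
  {"dx": 0,"dy": 0,"dz": 0,"yaw": 0},
  {"dx": 0,"dy": 0,"dz": 0,"yaw": 0},
], gripper=0.02965)

```text
t: 9.75
eef_pos: [584.6, 45.1, 100.6]
tcp_rot: [3.142, -0.0, 1.858]
ft_force: [0.5, -0.4, -0.5]
opening: 0.314
grip_force: 5.3
```

```bash
python3 - <<'E'
from h import *
from cell import read_camera
tilt(read_camera("wrist"),(583.6,48.9,106.4))
E
```

```text
0 909 [75.5 81.2 84.2] | 10 1321 [ 59.9  69.4 184.8] | 20 7302 [ 57.3 191.7 198.9] | 30 630 [25.7 32.6 39.1] | 40 538 [-2.2 -0.9 22.3] | 50 416 [-2.4 -1.6 -0.8] | 60 391 [-2.5 -1.6 -0.9] | 70 417 [-2.5 -1.6 -0.7] | 80 430 [-2.6 -1.6 -0.7] |
```

Call:
arm_command([
  {"dx": 0,"dy": 0,"dz": 0,"yaw": 0},
  {"dx": 0,"dy": 0,"dz": 0,"yaw": 0},
  {"dx": 0,"dy": 0,"dz": 0,"yaw": 0},
  {"dx": 0,"dy": 0,"dz": 0,"yaw": 0},
], gripper=0.02973)

```text
t: 10.2
eef_pos: [584.7, 45.1, 100.7]
tcp_rot: [3.141, 0.0, 1.858]
ft_force: [0.2, 1.4, -1.7]
opening: 0.314
grip_force: 4.1
```

```bash
python3 - <<'E'
from h import *
from cell import read_camera
tilt(read_camera("wrist"),(583.6,48.9,106.4))
E
```

```text
0 910 [75.4 81.1 84.2] | 10 1324 [ 59.6  69.4 184.9] | 20 7304 [ 56.9 191.6 198.8] | 30 625 [25.7 32.6 39.1] | 40 544 [-2.3 -0.8 22.4] | 50 412 [-2.5 -1.5 -0.7] | 60 392 [-2.5 -1.6 -0.8] | 70 417 [-2.6 -1.6 -0.7] | 80 426 [-2.5 -1.7 -0.8] |
```

Call:
arm_command([
  {"dx": 0,"dy": 0,"dz": 0,"yaw": 0},
  {"dx": 0,"dy": 0,"dz": 0,"yaw": 0},
  {"dx": 0,"dy": 0,"dz": 0,"yaw": 0},
  {"dx": 0,"dy": 0,"dz": 0,"yaw": 0},
], gripper=0.02979)

```text
t: 10.65
eef_pos: [584.6, 45.1, 100.7]
tcp_rot: [3.142, -0.0, 1.858]
ft_force: [-0.2, 0.6, -2.0]
opening: 0.315
grip_force: 3.2
```

```bash
python3 - <<'E'
from h import *
from cell import read_camera
tilt(read_camera("wrist"),(583.6,48.9,106.4))
E
```

```text
0 1034 [70.  79.  83.7] | 10 1388 [ 45.2  60.7 184.7] | 20 7287 [ 41.2 191.7 198.9] | 30 451 [-2.4 -1.4 11.3] | 40 380 [-2.5 -1.7 -0.7] | 50 416 [-2.4 -1.6 -0.8] | 60 391 [-2.6 -1.8 -0.8] | 70 419 [-2.5 -1.7 -0.7] | 80 426 [-2.5 -1.6 -0.7] |
```

About 70° now. I'll lower until the bottom edge touches the desk, then drag the top towards the pack's foot to bring it upright.

Call:
arm_command([
  {"dx": 0,"dy": 0,"dz": -0.003,"yaw": 0},
  {"dx": 0,"dy": 0,"dz": -0.002,"yaw": 0},
  {"dx": 0,"dy": 0,"dz": 0,"yaw": 0},
  {"dx": 0,"dy": 0,"dz": 0,"yaw": 0},
], gripper=0.02973)

```text
t: 11.1
eef_pos: [585.1, 45.0, 96.0]
tcp_rot: [3.14, 0.0, 1.858]
ft_force: [1.5, -0.8, 4.3]
opening: 0.317
grip_force: 5.8
```

```bash
cat >> h.py <<'E'
def face(d,ref): # fit line to steep face profile -> angle from horizontal
    W=cloud(d); p0,ang=np.array(ref[:2]),np.radians(ref[2]); u=np.array([np.cos(ang),np.sin(ang)]); n=np.array([-u[1],u[0]])
    q=W[...,:2]-p0; a=q@u; b=q@n; z=W[...,2]
    m=(abs(b)<9)&(a>-5)&(a<85)&(z>6)&(z<78)
    A,Z=a[m],z[m]
    if len(A)<20: print("few",len(A)); return
    c=np.polyfit(Z,A,1); r=A-np.polyval(c,Z); k=abs(r)<4; c=np.polyfit(Z[k],A[k],1)
    print("tilt from vertical",np.degrees(np.arctan(-c[0])).round(1),"a at z=0:",c[1].round(1),"zrange",Z[k].min().round(),Z[k].max().round(),k.sum())
E
python3 - <<'E'
from h import *
from cell import read_camera
face(read_camera("wrist"),(583.6,48.9,106.4))
E
```

```text
tilt from vertical 20.9 a at z=0: 34.0 zrange 6.0 78.0 2270
```

Call:
arm_command([
  {"dx": -0.0014,"dy": 0.0048,"dz": 0,"yaw": 0},
  {"dx": -0.0014,"dy": 0.0048,"dz": 0,"yaw": 0},
  {"dx": -0.0014,"dy": 0.0048,"dz": 0,"yaw": 0},
  {"dx": -0.0014,"dy": 0.0048,"dz": 0,"yaw": 0},
  {"dx": 0,"dy": 0,"dz": 0,"yaw": 0},
  {"dx": 0,"dy": 0,"dz": 0,"yaw": 0},
], gripper=0.02973)

```text
t: 11.75
eef_pos: [579.1, 64.4, 95.8]
tcp_rot: [3.141, 0.0, 1.858]
ft_force: [0.2, -0.0, 4.9]
opening: 0.314
grip_force: 8.0
```

```bash
python3 - <<'E'
from h import *
from cell import read_camera
face(read_camera("wrist"),(583.6,48.9,106.4))
E
```

```text
tilt from vertical 6.7 a at z=0: 33.1 zrange 6.0 78.0 1505
```

Call:
arm_command([
  {"dx": -0.0011,"dy": 0.0038,"dz": 0,"yaw": 0},
  {"dx": -0.0011,"dy": 0.0038,"dz": -0.0005,"yaw": 0},
  {"dx": 0,"dy": 0,"dz": 0,"yaw": 0},
  {"dx": 0,"dy": 0,"dz": 0,"yaw": 0},
], gripper=0.02973)

```text
t: 12.2
eef_pos: [576.8, 72.0, 95.1]
tcp_rot: [-3.141, -0.0, 1.858]
ft_force: [-0.2, 0.5, 2.0]
opening: 0.314
grip_force: 8.1
```

```bash
python3 - <<'E'
from h import *
from cell import read_camera
face(read_camera("wrist"),(583.6,48.9,106.4))
E
```

```text
tilt from vertical 1.2 a at z=0: 33.2 zrange 6.0 78.0 1243
```

It is upright to within about 1°. I'll let go, rise and look.

Call:
arm_command([
  {"dx": 0,"dy": 0,"dz": 0,"yaw": 0},
  {"dx": 0,"dy": 0,"dz": 0,"yaw": 0},
  {"dx": 0,"dy": 0,"dz": 0,"yaw": 0},
  {"dx": 0,"dy": 0,"dz": 0.02,"yaw": 0},
  {"dx": 0,"dy": 0,"dz": 0.04,"yaw": 0},
  {"dx": 0,"dy": 0,"dz": 0.04,"yaw": 0},
  {"dx": 0,"dy": 0,"dz": 0,"yaw": 0},
  {"dx": 0,"dy": 0,"dz": 0,"yaw": 0},
], gripper=0.046)

```text
t: 13.05
eef_pos: [576.8, 71.9, 195.6]
tcp_rot: [3.14, 0.0, 1.858]
ft_force: [-0.7, -0.2, -0.4]
opening: 0.479
grip_force: 0.0
```

```bash
python3 - <<'E'
from h import *
s,d,e=look("b2.png",(100,210,180,327))
[print(*o) for o in comps(cloud(d),70,90,minpx=100,xr=(520,640),yr=(20,160))[1]]
face(d,(583.6,48.9,106.4))
E
```

```text
t 13.05 [576.8  71.9 195.6] [1.7992e+02 2.0000e-02 1.0646e+02] F [-0.68 -0.24 -0.4 ] M [-0.074 -0.002 -0.11 ] op 45.58 g 0.0
1 1034 [255. 189.] [577.4  71. ] [29.8 21.8] 16.1 78.6
tilt from vertical 0.7 a at z=0: 33.7 zrange 8.0 78.0 389
```

View pics/b2.png

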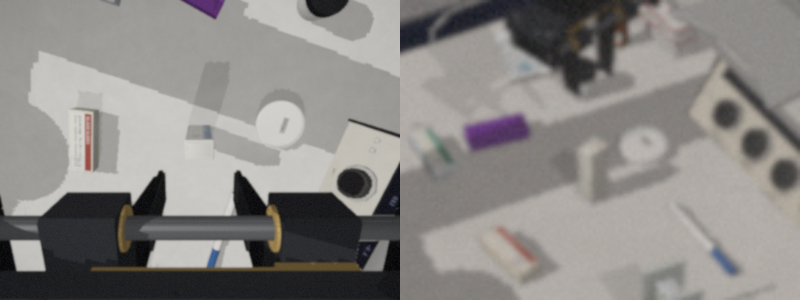

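Blue stands on end at (577.4, 71.0), in the wrist view at (200,143). I'll retake it from above.

Call:
arm_command([
  {"dx": 0.0006,"dy": -0.0009,"dz": -0.04,"yaw": -0.3},
  {"dx": 0,"dy": 0,"dz": -0.04,"yaw": 0},
  {"dx": 0,"dy": 0,"dz": -0.03,"yaw": 0},
  {"dx": 0,"dy": 0,"dz": -0.0135,"yaw": 0},
  {"dx": 0,"dy": 0,"dz": 0,"yaw": 0},
  {"dx": 0,"dy": 0,"dz": 0,"yaw": 0},
], gripper=0.046)

```text
t: 13.75
eef_pos: [577.8, 71.0, 72.1]
tcp_rot: [3.141, 0.0, 1.853]
ft_force: [0.0, -0.0, 0.7]
opening: 0.485
grip_force: 0.0
```

Call:
arm_command([
  {"dx": 0,"dy": 0,"dz": 0,"yaw": 0},
  {"dx": 0,"dy": 0,"dz": 0,"yaw": 0},
  {"dx": 0,"dy": 0,"dz": 0,"yaw": 0},
  {"dx": 0,"dy": 0,"dz": 0,"yaw": 0},
  {"dx": 0,"dy": 0,"dz": 0,"yaw": 0},
], gripper=0.02)

```text
t: 14.25
eef_pos: [577.8, 71.0, 72.7]
tcp_rot: [3.14, 0.0, 1.853]
ft_force: [-0.3, -0.3, 5.9]
opening: 0.316
grip_force: 29.9
```

Call:
arm_command([
  {"dx": 0,"dy": 0,"dz": 0.03,"yaw": 0},
  {"dx": 0,"dy": 0,"dz": 0.04,"yaw": 0},
  {"dx": 0,"dy": 0,"dz": 0.04,"yaw": 0},
  {"dx": 0,"dy": 0,"dz": 0.03,"yaw": 0},
  {"dx": 0,"dy": 0,"dz": 0,"yaw": 0},
  {"dx": 0,"dy": 0,"dz": 0,"yaw": 0},
], gripper=0.02)

```text
t: 14.85
eef_pos: [577.2, 71.0, 211.8]
tcp_rot: [3.141, 0.0, 1.853]
ft_force: [0.5, -0.2, -1.0]
opening: 0.312
grip_force: 29.9
```

Call:
arm_command([
  {"dx": -0.006,"dy": -0.04,"dz": 0,"yaw": -3.8},
  {"dx": -0.006,"dy": -0.04,"dz": 0,"yaw": -3.8},
  {"dx": -0.006,"dy": -0.04,"dz": 0,"yaw": -3.8},
  {"dx": -0.006,"dy": -0.04,"dz": 0,"yaw": -3.8},
  {"dx": -0.006,"dy": -0.04,"dz": 0,"yaw": -3.8},
  {"dx": -0.006,"dy": -0.04,"dz": 0,"yaw": -3.8},
  {"dx": 0,"dy": 0,"dz": 0,"yaw": 0},
  {"dx": 0,"dy": 0,"dz": 0,"yaw": 0},
], gripper=0.02)

```text
t: 15.65
eef_pos: [540.7, -169.5, 210.1]
tcp_rot: [-3.139, -0.001, 1.453]
ft_force: [-0.2, -0.1, -0.7]
opening: 0.312
grip_force: 29.9
```

```bash
python3 - <<'E'
from h import *
s,d,e=look("b3.png",(150,290,230,417))
W=cloud(d)
for lo,hi in ((90,103),(70,90)):
  [print(lo,*o) for o in comps(W,lo,hi,minpx=60,xr=(470,600),yr=(-330,-100))[1]]
face(d,(s["eef_pos"][0],s["eef_pos"][1],np.degrees(s["tcp_rot"][2])))
t=__import__("cell").read_camera("top"); T=cloud(t)
[print("top",*o) for o in comps(T,85,105,minpx=20,xr=(470,600),yr=(-330,-100))[1]]
E
```

```text
t 15.65 [ 540.7 -169.5  210.1] [-1.7985e+02 -6.0000e-02  8.3270e+01] F [-0.22 -0.06 -0.72] M [-0.036  0.039 -0.051] op 29.66 g 29.928652346134186
90 1 491 [254. 173.] [ 540.5 -155.2] [ 5.  49.5] 83.5 96.8
90 2 512 [255. 322.] [ 525.2 -291.8] [ 5.6 49.6] 84.2 96.1
70 1 295 [254. 166.] [ 541.  -153.3] [ 2.2 49.3] 82.0 80.2
70 2 414 [250. 185.] [ 536.  -169.5] [11.1 20.9] 85.4 84.2
70 5 515 [255. 312.] [ 525.4 -290.4] [ 3.5 49.9] 83.8 82.8
tilt from vertical 0.3 a at z=0: 16.7 zrange 6.0 77.0 308
top 1 42 [332. 190.] [ 525.3 -292.2] [ 4.9 47. ] 84.0 98.1
```

View pics/b3.png

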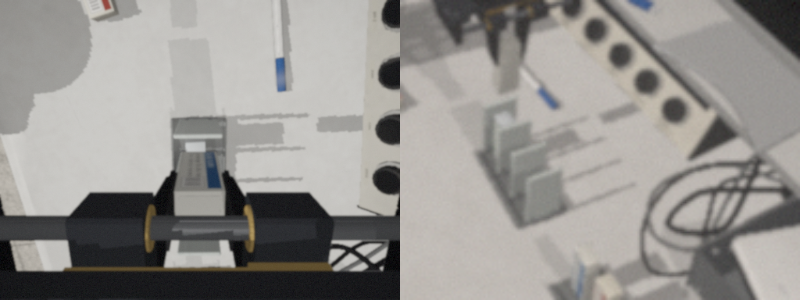

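The held blue pack hangs vertical between the fingers (wrist 200,180). Both end plates were measured 137.4 mm apart, against 138 expected. That puts cell2 at (532.9, -223.5) and cell3 at (527.8, -269.0). Blue goes into cell3.

Call:
arm_command([
  {"dx": -0.0043,"dy": -0.033,"dz": 0,"yaw": 0.3},
  {"dx": -0.0043,"dy": -0.033,"dz": 0,"yaw": 0},
  {"dx": -0.0044,"dy": -0.0335,"dz": 0,"yaw": 0},
  {"dx": 0,"dy": 0,"dz": -0.02,"yaw": 0},
  {"dx": 0,"dy": 0,"dz": 0,"yaw": 0},
  {"dx": 0,"dy": 0,"dz": 0,"yaw": 0},
], gripper=0.02)

```text
t: 16.4
eef_pos: [528.6, -267.4, 191.6]
tcp_rot: [-3.141, -0.001, 1.462]
ft_force: [-0.1, -0.3, -1.0]
opening: 0.317
grip_force: 29.9
```

Call:
arm_command([
  {"dx": -0.0006,"dy": -0.0012,"dz": 0,"yaw": 0},
  {"dx": 0,"dy": 0,"dz": -0.01,"yaw": 0},
  {"dx": 0,"dy": 0,"dz": -0.02,"yaw": 0},
  {"dx": 0,"dy": 0,"dz": -0.03,"yaw": 0},
  {"dx": 0,"dy": 0,"dz": -0.025,"yaw": 0},
  {"dx": 0,"dy": 0,"dz": -0.015,"yaw": 0},
  {"dx": 0,"dy": 0,"dz": -0.008,"yaw": 0},
  {"dx": 0,"dy": 0,"dz": 0,"yaw": 0},
  {"dx": 0,"dy": 0,"dz": 0,"yaw": 0},
  {"dx": 0,"dy": 0,"dz": 0,"yaw": 0},
], gripper=0.02)

```text
t: 17.4
eef_pos: [528.2, -269.9, 84.6]
tcp_rot: [3.14, 0.001, 1.46]
ft_force: [-0.1, -0.7, -0.6]
opening: 0.31
grip_force: 29.9
```

Call:
arm_command([
  {"dx": 0,"dy": 0,"dz": -0.003,"yaw": 0},
  {"dx": 0,"dy": 0,"dz": -0.002,"yaw": 0},
  {"dx": 0,"dy": 0,"dz": 0,"yaw": 0},
  {"dx": 0,"dy": 0,"dz": 0,"yaw": 0},
], gripper=0.02)

```text
t: 17.8
eef_pos: [527.9, -269.8, 78.7]
tcp_rot: [3.141, 0.0, 1.46]
ft_force: [-0.1, -0.1, -0.9]
opening: 0.316
grip_force: 29.9
```

Call:
arm_command([
  {"dx": 0,"dy": 0,"dz": -0.001,"yaw": 0},
  {"dx": 0,"dy": 0,"dz": 0,"yaw": 0},
], gripper=0.02)

```text
t: 18.0
eef_pos: [527.9, -269.8, 78.6]
tcp_rot: [3.141, 0.0, 1.46]
ft_force: [-2.4, 0.9, 10.7]
opening: 0.316
grip_force: 30.0
```

The pack is on the floor (10.7 N). I'll release it, rise clear and travel towards red.

Call:
arm_command([
  {"dx": 0,"dy": 0,"dz": 0.0005,"yaw": 0},
  {"dx": 0,"dy": 0,"dz": 0,"yaw": 0},
  {"dx": 0,"dy": 0,"dz": 0,"yaw": 0},
  {"dx": 0,"dy": 0,"dz": 0,"yaw": 0},
  {"dx": 0,"dy": 0,"dz": 0.02,"yaw": 0},
  {"dx": 0,"dy": 0,"dz": 0.04,"yaw": 0},
  {"dx": 0,"dy": 0,"dz": 0.04,"yaw": 0},
  {"dx": 0,"dy": 0,"dz": 0.01,"yaw": 0},
  {"dx": 0,"dy": 0,"dz": 0,"yaw": 0},
  {"dx": 0,"dy": 0,"dz": 0,"yaw": 0},
], gripper=0.046)

```text
t: 19.0
eef_pos: [527.4, -269.5, 187.0]
tcp_rot: [-3.14, -0.001, 1.46]
ft_force: [0.7, -0.4, -0.7]
opening: 0.482
grip_force: 0.0
```

```bash
python3 - <<'E'
from h import *
s,d,e=look("b4.png",(150,290,230,417))
W=cloud(d)
[print(*o) for o in comps(W,78,89,minpx=60,xr=(470,600),yr=(-330,-100))[1]]
E
```

```text
t 19.0 [ 527.4 -269.5  187. ] [-1.7993e+02 -3.0000e-02  8.3660e+01] F [ 0.74 -0.4  -0.68] M [-0.031  0.061  0.003] op 45.82 g 0.0
1 202 [256.  36.] [ 540.1 -158. ] [ 0.8 48.2] 84.0 83.7
2 1383 [253.  69.] [ 535.1 -179.3] [30.  21.3] 86.1 84.5
3 193 [256. 162.] [ 530.4 -244.6] [ 1.1 48.5] 83.4 83.6
4 1123 [256. 194.] [ 527.3 -269.8] [21.5 30. ] 84.2 84.7
5 322 [256. 220.] [ 525.4 -290.7] [ 2.5 49.7] 83.1 84.0
```

Blue stands in cell3 at (527.3, -269.8) with its top at about 86 mm, as it should. Now red: its -y end, using the same small-patch grip.

Call:
arm_command([
  {"dx": -0.0135,"dy": 0.0412,"dz": 0,"yaw": 2.8},
  {"dx": -0.0135,"dy": 0.0412,"dz": 0,"yaw": 2.8},
  {"dx": -0.0135,"dy": 0.0412,"dz": 0,"yaw": 2.8},
  {"dx": -0.0135,"dy": 0.0412,"dz": 0,"yaw": 2.8},
  {"dx": -0.0135,"dy": 0.0412,"dz": 0,"yaw": 2.8},
  {"dx": -0.0137,"dy": 0.0412,"dz": 0,"yaw": 2.7},
  {"dx": 0,"dy": 0,"dz": -0.02,"yaw": 0},
  {"dx": 0,"dy": 0,"dz": 0,"yaw": 0},
  {"dx": 0,"dy": 0,"dz": 0,"yaw": 0},
  {"dx": 0,"dy": 0,"dz": 0,"yaw": 0},
], gripper=0.045)

```text
t: 20.1
eef_pos: [447.0, -23.2, 168.2]
tcp_rot: [-3.141, -0.0, 1.75]
ft_force: [0.0, 0.3, 0.2]
opening: 0.472
grip_force: 0.0
```

```bash
python3 - <<'E'
from h import *
from cell import state,read_camera
s=state();print(s["t"],s["eef_pos"],np.degrees(s["tcp_rot"]))
[print(*o) for o in comps(cloud(read_camera("wrist")),12,30,minpx=800)[1]]
E
```

```text
20.1 [447.00171298 -23.18711468 168.2332888 ] [-1.79993062e+02 -1.75013120e-03  1.00289566e+02]
5 3277 [254. 126.] [438.1  21.1] [29.9 79.6] 9.5 19.9
```

Call:
arm_command([
  {"dx": -0.0012,"dy": 0.001,"dz": -0.04,"yaw": 0},
  {"dx": 0,"dy": 0,"dz": -0.04,"yaw": 0},
  {"dx": 0,"dy": 0,"dz": -0.03,"yaw": 0},
  {"dx": 0,"dy": 0,"dz": -0.0155,"yaw": 0},
  {"dx": 0,"dy": 0,"dz": -0.005,"yaw": 0},
  {"dx": 0,"dy": 0,"dz": 0,"yaw": 0},
  {"dx": 0,"dy": 0,"dz": 0,"yaw": 0},
  {"dx": 0,"dy": 0,"dz": 0,"yaw": 0},
], gripper=0.045)

```text
t: 20.95
eef_pos: [446.0, -21.7, 38.6]
tcp_rot: [3.14, 0.001, 1.751]
ft_force: [-0.0, -0.1, -0.5]
opening: 0.473
grip_force: 0.0
```

Call:
arm_command([
  {"dx": 0,"dy": -0.0003,"dz": -0.002,"yaw": 0},
  {"dx": 0,"dy": 0,"dz": 0,"yaw": 0},
  {"dx": 0,"dy": 0,"dz": 0,"yaw": 0},
], gripper=0.045)

```text
t: 21.25
eef_pos: [445.5, -21.8, 35.8]
tcp_rot: [3.141, 0.0, 1.752]
ft_force: [-0.3, 0.2, -0.9]
opening: 0.473
grip_force: 0.0
```

Call:
arm_command([
  {"dx": 0,"dy": 0,"dz": 0,"yaw": 0},
  {"dx": 0,"dy": 0,"dz": 0,"yaw": 0},
  {"dx": 0,"dy": 0,"dz": 0,"yaw": 0},
  {"dx": 0,"dy": 0,"dz": 0,"yaw": 0},
  {"dx": 0,"dy": 0,"dz": 0,"yaw": 0},
], gripper=0.0275)

```text
t: 21.75
eef_pos: [445.5, -21.8, 35.7]
tcp_rot: [3.141, 0.0, 1.752]
ft_force: [0.2, 0.9, 0.2]
opening: 0.303
grip_force: 30.0
```

Call:
arm_command([
  {"dx": 0,"dy": 0,"dz": 0.02,"yaw": 0},
  {"dx": 0,"dy": 0,"dz": 0.03,"yaw": 0},
  {"dx": 0,"dy": 0,"dz": 0.015,"yaw": 0},
  {"dx": 0,"dy": 0,"dz": 0,"yaw": 0},
  {"dx": 0,"dy": 0,"dz": 0,"yaw": 0},
  {"dx": 0,"dy": 0,"dz": 0,"yaw": 0},
], gripper=0.0275)

```text
t: 22.35
eef_pos: [445.0, -21.8, 99.8]
tcp_rot: [-3.14, -0.001, 1.752]
ft_force: [0.2, 0.0, -1.0]
opening: 0.297
grip_force: 30.0
```

```bash
cat > f.py <<'E'
from h import *
from cell import read_camera
R=(445.0,-18.3,100.2)
d=read_camera("wrist"); tilt(d,R); face(d,R)
E
python3 f.py
```

```text
0 641 [83.  83.8 84.6] | 10 1113 [ 82.3  83.5 184.1] | 20 7365 [ 83.3 190.7 198. ] | 30 793 [80.2 81.1 82. ] | 40 842 [79.3 80.2 81. ] | 50 835 [78.3 79.2 80.1] | 60 880 [77.3 78.2 79.1] | 70 864 [76.1 77.1 78.1] | 80 332 [-2.5 -1.5 75.6] | 
tilt from vertical 79.0 a at z=0: 467.6 zrange 75.0 78.0 652
```

Same behaviour as blue, so I'll ease through the same openings.

Call:
arm_command([
  {"dx": 0,"dy": 0,"dz": 0,"yaw": 0},
  {"dx": 0,"dy": 0,"dz": 0,"yaw": 0},
  {"dx": 0,"dy": 0,"dz": 0,"yaw": 0},
], gripper=0.029)

```text
t: 22.7
eef_pos: [445.3, -21.8, 100.4]
tcp_rot: [-3.141, -0.0, 1.752]
ft_force: [0.3, -0.4, -0.5]
opening: 0.306
grip_force: 18.6
```

Call:
arm_command([
  {"dx": 0,"dy": 0,"dz": 0,"yaw": 0},
  {"dx": 0,"dy": 0,"dz": 0,"yaw": 0},
  {"dx": 0,"dy": 0,"dz": 0,"yaw": 0},
  {"dx": 0,"dy": 0,"dz": 0,"yaw": 0},
], gripper=0.0294)

```text
t: 23.1
eef_pos: [445.5, -21.8, 100.7]
tcp_rot: [3.141, 0.0, 1.752]
ft_force: [0.6, -0.7, -1.9]
opening: 0.309
grip_force: 11.0
```

```bash
python3 f.py
```

```text
0 777 [80.6 83.5 85.4] | 10 1215 [ 72.7  77.7 184.9] | 20 7359 [ 71.3 191.6 198.9] | 30 718 [55.8 59.2 62.5] | 40 670 [47.3 50.8 54.2] | 50 601 [39.1 42.4 45.7] | 60 566 [-2.3 -0.9 37.5] | 70 402 [-2.5 -1.7 -0.7] | 80 451 [-2.5 -1.7 -0.7] | 
tilt from vertical 50.0 a at z=0: 105.4 zrange 33.0 78.0 3294
```

Call:
arm_command([
  {"dx": 0,"dy": 0,"dz": 0,"yaw": 0},
  {"dx": 0,"dy": 0,"dz": 0,"yaw": 0},
  {"dx": 0,"dy": 0,"dz": 0,"yaw": 0},
], gripper=0.02965)

```text
t: 23.45
eef_pos: [445.4, -21.8, 100.7]
tcp_rot: [3.142, 0.0, 1.752]
ft_force: [-0.6, 0.4, -1.8]
opening: 0.313
grip_force: 6.3
```

Call:
arm_command([
  {"dx": 0,"dy": 0,"dz": 0,"yaw": 0},
  {"dx": 0,"dy": 0,"dz": 0,"yaw": 0},
  {"dx": 0,"dy": 0,"dz": 0,"yaw": 0},
], gripper=0.02977)

```text
t: 23.75
eef_pos: [445.4, -21.8, 100.6]
tcp_rot: [3.142, -0.0, 1.752]
ft_force: [-0.3, -0.0, -0.2]
opening: 0.316
grip_force: 4.1
```

```bash
python3 f.py
```

```text
0 925 [75.4 81.7 84.7] | 10 1327 [ 58.   68.6 184.9] | 20 7324 [ 55.  191.6 198.8] | 30 676 [17.4 26.4 34.6] | 40 442 [-2.4 -1.5 14.8] | 50 391 [-2.4 -1.6 -0.7] | 60 417 [-2.5 -1.6 -0.8] | 70 403 [-2.5 -1.7 -0.7] | 80 457 [-2.5 -1.6 -0.7] | 
tilt from vertical 28.0 a at z=0: 49.2 zrange 14.0 78.0 2362
```

Call:
arm_command([
  {"dx": 0,"dy": 0,"dz": 0,"yaw": 0},
  {"dx": 0,"dy": 0,"dz": 0,"yaw": 0},
  {"dx": 0,"dy": 0,"dz": 0,"yaw": 0},
  {"dx": 0,"dy": 0,"dz": 0,"yaw": 0},
], gripper=0.02983)

```text
t: 24.2
eef_pos: [445.4, -21.8, 100.7]
tcp_rot: [3.142, 0.0, 1.752]
ft_force: [-1.1, 0.1, -1.5]
opening: 0.313
grip_force: 3.0
```

```bash
python3 f.py
```

```text
0 1023 [71.1 79.8 84.2] | 10 1375 [ 45.2  60.7 184.8] | 20 7337 [ 40.1 191.7 198.8] | 30 441 [-2.4 -1.5 10. ] | 40 389 [-2.5 -1.7 -0.8] | 50 389 [-2.5 -1.6 -0.7] | 60 416 [-2.5 -1.7 -0.8] | 70 405 [-2.5 -1.6 -0.7] | 80 458 [-2.5 -1.6 -0.8] | 
tilt from vertical 19.6 a at z=0: 34.5 zrange 9.0 78.0 2007
```

Now the tilt is 19.6°. I'll lower to touch, then drag along u = (-0.177, 0.984).

Call:
arm_command([
  {"dx": 0,"dy": 0,"dz": -0.003,"yaw": 0},
  {"dx": 0,"dy": 0,"dz": -0.002,"yaw": 0},
  {"dx": 0,"dy": 0,"dz": 0,"yaw": 0},
  {"dx": 0,"dy": 0,"dz": 0,"yaw": 0},
], gripper=0.02973)

```text
t: 24.65
eef_pos: [445.8, -21.9, 95.8]
tcp_rot: [3.141, 0.0, 1.752]
ft_force: [-0.0, -1.3, 3.6]
opening: 0.311
grip_force: 6.3
```

```bash
python3 f.py
```

```text
0 1071 [66.2 75.2 80.3] | 10 1371 [ 41.   56.2 179.9] | 20 7313 [ 36.9 186.8 193.9] | 30 439 [-2.4 -1.5  6.6] | 40 401 [-2.5 -1.6 -0.9] | 50 415 [-2.4 -1.6 -0.7] | 60 434 [-2.6 -1.6 -0.7] | 70 432 [-2.6 -1.6 -0.8] | 80 448 [-2.7 -1.7 -0.8] | 
tilt from vertical 20.2 a at z=0: 33.5 zrange 6.0 78.0 2240
```

Call:
arm_command([
  {"dx": -0.0009,"dy": 0.0049,"dz": 0,"yaw": 0},
  {"dx": -0.0009,"dy": 0.0049,"dz": 0,"yaw": 0},
  {"dx": -0.0009,"dy": 0.0049,"dz": 0,"yaw": 0},
  {"dx": -0.0009,"dy": 0.0049,"dz": 0,"yaw": 0},
  {"dx": 0,"dy": 0,"dz": 0,"yaw": 0},
  {"dx": 0,"dy": 0,"dz": 0,"yaw": 0},
], gripper=0.02973)

```text
t: 25.3
eef_pos: [441.9, -2.1, 95.7]
tcp_rot: [3.141, 0.0, 1.752]
ft_force: [0.5, -0.2, 3.6]
opening: 0.312
grip_force: 8.1
```

```bash
python3 f.py
```

```text
0 411 [77.9 78.7 79.4] | 10 626 [78.8 79.7 80.5] | 20 1677 [34.  62.7 79.9] | 30 1023 [ -2.1  15.6 180. ] | 40 6943 [167.3 187.2 193.9] | 50 388 [-2.5 -1.6 -0.7] | 60 391 [-2.6 -1.7 -0.7] | 70 428 [-2.5 -1.6 -0.7] | 80 409 [-2.6 -1.7 -0.8] | 
tilt from vertical 6.1 a at z=0: 32.6 zrange 6.0 78.0 1480
```

Call:
arm_command([
  {"dx": -0.0007,"dy": 0.0037,"dz": 0,"yaw": 0},
  {"dx": -0.0007,"dy": 0.0037,"dz": -0.0005,"yaw": 0},
  {"dx": 0,"dy": 0,"dz": 0,"yaw": 0},
  {"dx": 0,"dy": 0,"dz": 0,"yaw": 0},
], gripper=0.02973)

```text
t: 25.75
eef_pos: [440.3, 5.3, 95.1]
tcp_rot: [-3.141, -0.0, 1.752]
ft_force: [0.1, -0.5, 0.2]
opening: 0.313
grip_force: 8.1
```

```bash
python3 f.py
```

```text
10 565 [78.2 78.9 79.7] | 20 687 [78.3 79.2 79.9] | 30 1799 [-1.2 46.5 76.2] | 40 1443 [ -1.8 178.4 191.7] | 50 6228 [166.4 186.6 193.4] | 60 390 [-2.5 -1.7 -0.8] | 70 401 [-2.4 -1.6 -0.7] | 80 424 [-2.5 -1.6 -0.7] | 
tilt from vertical 1.3 a at z=0: 33.5 zrange 6.0 78.0 1243
```

Call:
arm_command([
  {"dx": 0,"dy": 0,"dz": 0,"yaw": 0},
  {"dx": 0,"dy": 0,"dz": 0,"yaw": 0},
  {"dx": 0,"dy": 0,"dz": 0,"yaw": 0},
  {"dx": 0,"dy": 0,"dz": 0.02,"yaw": 0},
  {"dx": 0,"dy": 0,"dz": 0.04,"yaw": 0},
  {"dx": 0,"dy": 0,"dz": 0.04,"yaw": 0},
  {"dx": 0,"dy": 0,"dz": 0,"yaw": 0},
  {"dx": 0,"dy": 0,"dz": 0,"yaw": 0},
], gripper=0.046)

```text
t: 26.6
eef_pos: [440.5, 5.2, 195.7]
tcp_rot: [3.14, 0.001, 1.752]
ft_force: [-0.1, 1.0, 0.6]
opening: 0.483
grip_force: 0.0
```

```bash
python3 - <<'E'
from h import *
s,d,e=look("r2.png",(120,230,160,307))
[print(*o) for o in comps(cloud(d),70,90,minpx=100,xr=(390,500),yr=(-60,80))[1]]
E
```

```text
t 26.6 [440.5   5.2 195.7] [1.7990e+02 3.0000e-02 1.0036e+02] F [-0.07  1.03  0.61] M [-0.106  0.002 -0.003] op 45.9 g 0.0
1 1030 [255. 190.] [440.9   4. ] [30.  21.7] 10.2 78.7
```

Red stands on end at (440.9, 4.0). I'll retake it from above.

Call:
arm_command([
  {"dx": 0.0004,"dy": -0.0012,"dz": -0.04,"yaw": -0.2},
  {"dx": 0,"dy": 0,"dz": -0.04,"yaw": 0},
  {"dx": 0,"dy": 0,"dz": -0.03,"yaw": 0},
  {"dx": 0,"dy": 0,"dz": -0.0135,"yaw": 0},
  {"dx": 0,"dy": 0,"dz": 0,"yaw": 0},
  {"dx": 0,"dy": 0,"dz": 0,"yaw": 0},
], gripper=0.046)

```text
t: 27.3
eef_pos: [440.5, 4.0, 71.2]
tcp_rot: [-3.14, -0.001, 1.748]
ft_force: [0.8, -0.1, 0.5]
opening: 0.481
grip_force: 0.0
```

Call:
arm_command([
  {"dx": 0,"dy": 0,"dz": 0,"yaw": 0},
  {"dx": 0,"dy": 0,"dz": 0,"yaw": 0},
  {"dx": 0,"dy": 0,"dz": 0,"yaw": 0},
  {"dx": 0,"dy": 0,"dz": 0,"yaw": 0},
  {"dx": 0,"dy": 0,"dz": 0,"yaw": 0},
], gripper=0.02)

```text
t: 27.8
eef_pos: [441.1, 4.0, 72.3]
tcp_rot: [3.14, 0.0, 1.748]
ft_force: [-1.1, 0.3, 7.5]
opening: 0.314
grip_force: 30.0
```

Call:
arm_command([
  {"dx": 0,"dy": 0,"dz": 0.03,"yaw": 0},
  {"dx": 0,"dy": 0,"dz": 0.04,"yaw": 0},
  {"dx": 0,"dy": 0,"dz": 0.04,"yaw": 0},
  {"dx": 0,"dy": 0,"dz": 0.03,"yaw": 0},
  {"dx": 0,"dy": 0,"dz": 0,"yaw": 0},
  {"dx": 0,"dy": 0,"dz": 0,"yaw": 0},
  {"dx": 0,"dy": 0,"dz": 0,"yaw": 0},
], gripper=0.02)

```text
t: 28.5
eef_pos: [440.3, 4.1, 210.6]
tcp_rot: [-3.14, -0.001, 1.748]
ft_force: [0.2, -0.8, -1.3]
opening: 0.312
grip_force: 30.0
```

Call:
arm_command([
  {"dx": 0.0154,"dy": -0.0379,"dz": 0,"yaw": -2.75},
  {"dx": 0.0154,"dy": -0.0379,"dz": 0,"yaw": -2.75},
  {"dx": 0.0154,"dy": -0.0379,"dz": 0,"yaw": -2.75},
  {"dx": 0.0154,"dy": -0.0379,"dz": 0,"yaw": -2.75},
  {"dx": 0.0153,"dy": -0.0379,"dz": 0,"yaw": -2.75},
  {"dx": 0.0153,"dy": -0.038,"dz": 0,"yaw": -2.75},
  {"dx": 0,"dy": 0,"dz": -0.02,"yaw": 0},
  {"dx": 0,"dy": 0,"dz": 0,"yaw": 0},
  {"dx": 0,"dy": 0,"dz": 0,"yaw": 0},
  {"dx": 0,"dy": 0,"dz": 0,"yaw": 0},
], gripper=0.02)

```text
t: 29.5
eef_pos: [533.0, -222.9, 191.9]
tcp_rot: [-3.141, -0.0, 1.461]
ft_force: [0.3, -0.9, -1.1]
opening: 0.313
grip_force: 30.0
```

Call:
arm_command([
  {"dx": 0,"dy": -0.0005,"dz": -0.01,"yaw": 0},
  {"dx": 0,"dy": 0,"dz": -0.02,"yaw": 0},
  {"dx": 0,"dy": 0,"dz": -0.03,"yaw": 0},
  {"dx": 0,"dy": 0,"dz": -0.025,"yaw": 0},
  {"dx": 0,"dy": 0,"dz": -0.015,"yaw": 0},
  {"dx": 0,"dy": 0,"dz": -0.009,"yaw": 0},
  {"dx": 0,"dy": 0,"dz": -0.002,"yaw": 0},
  {"dx": 0,"dy": 0,"dz": 0,"yaw": 0},
  {"dx": 0,"dy": 0,"dz": 0,"yaw": 0},
  {"dx": 0,"dy": 0,"dz": 0,"yaw": 0},
], gripper=0.02)

```text
t: 30.5
eef_pos: [533.3, -224.1, 81.4]
tcp_rot: [3.14, 0.001, 1.46]
ft_force: [-0.1, -1.0, -1.5]
opening: 0.315
grip_force: 30.0
```

Call:
arm_command([
  {"dx": 0,"dy": 0,"dz": -0.0015,"yaw": 0},
  {"dx": 0,"dy": 0,"dz": 0,"yaw": 0},
  {"dx": 0,"dy": 0,"dz": 0,"yaw": 0},
], gripper=0.02)

```text
t: 30.8
eef_pos: [533.1, -224.0, 79.3]
tcp_rot: [3.141, 0.0, 1.46]
ft_force: [0.3, -0.6, -2.8]
opening: 0.314
grip_force: 30.0
```

Call:
arm_command([
  {"dx": 0,"dy": 0,"dz": -0.0007,"yaw": 0},
  {"dx": 0,"dy": 0,"dz": 0,"yaw": 0},
], gripper=0.02)

```text
t: 31.0
eef_pos: [533.0, -224.0, 78.4]
tcp_rot: [3.142, -0.0, 1.46]
ft_force: [0.5, -0.3, -1.3]
opening: 0.314
grip_force: 30.0
```

Call:
arm_command([
  {"dx": 0,"dy": 0,"dz": -0.0007,"yaw": 0},
  {"dx": 0,"dy": 0,"dz": 0,"yaw": 0},
], gripper=0.02)

```text
t: 31.2
eef_pos: [533.0, -224.0, 78.3]
tcp_rot: [3.141, 0.0, 1.46]
ft_force: [-1.5, 0.9, 6.1]
opening: 0.312
grip_force: 30.0
```

On the floor (6.1 N). I'll release, rise and check.

Call:
arm_command([
  {"dx": 0,"dy": 0,"dz": 0.0004,"yaw": 0},
  {"dx": 0,"dy": 0,"dz": 0,"yaw": 0},
  {"dx": 0,"dy": 0,"dz": 0,"yaw": 0},
  {"dx": 0,"dy": 0,"dz": 0,"yaw": 0},
  {"dx": 0,"dy": 0,"dz": 0.02,"yaw": 0},
  {"dx": 0,"dy": 0,"dz": 0.04,"yaw": 0},
  {"dx": 0,"dy": 0,"dz": 0.04,"yaw": 0},
  {"dx": 0,"dy": 0,"dz": 0.03,"yaw": 0},
  {"dx": 0,"dy": 0,"dz": 0,"yaw": 0},
  {"dx": 0,"dy": 0,"dz": 0,"yaw": 0},
], gripper=0.046)

```text
t: 32.2
eef_pos: [533.0, -224.0, 208.3]
tcp_rot: [3.141, 0.0, 1.46]
ft_force: [-0.1, -0.1, -1.4]
opening: 0.48
grip_force: 0.0
```

```bash
python3 - <<'E'
from h import *
from cell import read_camera
s,d,e=look("end.png",(180,310,230,403))
[print(*o) for o in comps(cloud(d),78,89,minpx=100,xr=(470,600),yr=(-330,-100))[1]]
t=read_camera("top")
im=cv2.imread("pics/end.png"); cv2.imwrite("pics/end.png",np.vstack([im,cv2.resize(t["color"][110:260,80:410][...,::-1],(660,300)) if 0 else cv2.resize(t["color"][120:260,80:453][...,::-1],(800,300))]))
E
```

```text
t 32.2 [ 533.  -224.   208.3] [1.7995e+02 2.0000e-02 8.3660e+01] F [-0.07 -0.14 -1.43] M [-0.084  0.057  0.033] op 45.62 g 0.0
1 1029 [252. 132.] [ 535.1 -179.2] [30.  21.3] 86.0 84.6
2 145 [255. 156.] [ 535.3 -198.8] [ 0.9 48.2] 84.0 82.9
3 984 [255. 186.] [ 532.6 -223.8] [22.  29.9] 84.0 84.7
4 246 [255. 210.] [ 530.4 -244.8] [ 1.9 49.3] 84.0 83.4
6 899 [255. 238.] [ 527.5 -269.9] [22.2 29.6] 83.5 84.7
7 329 [255. 260.] [ 525.2 -290.2] [ 2.8 49.7] 84.7 83.5
```

View pics/end.png

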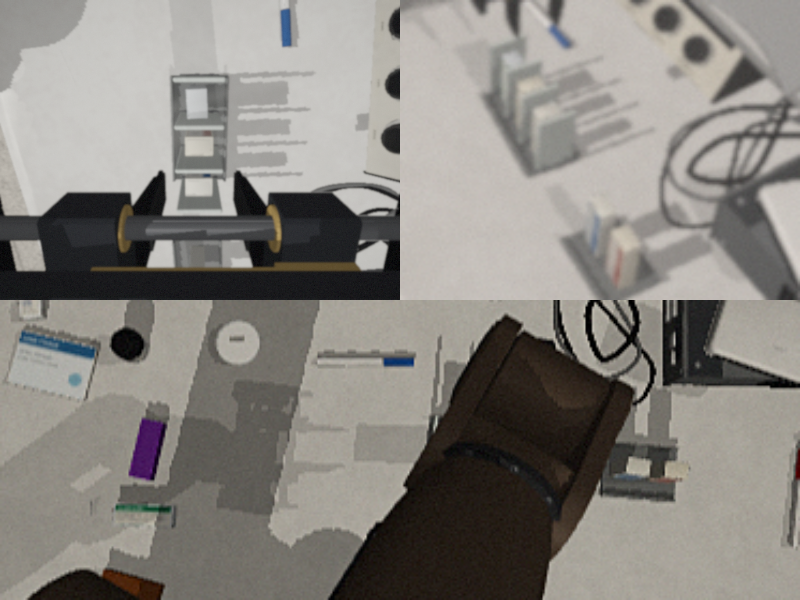

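The wrist view shows three packs standing in the rack (198,103; 198,147; 198,186), all with their tops at the same height (about 86 mm). The reserve board, dish, marker and green_loose are undisturbed, so I'm handing in.

```bash
python3 -c "
from cell import job_done
print(job_done())"
```

```text
the job is handed in; nothing more can be done
None
```

I completed the kit and handed it in at about 32 s: green was already in the left compartment, and I stood red in the middle and blue on the right, each on the floor; blue slipped and fell flat on the desk once (about 60 mm) before I stood it up.

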